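# Latch the nest box

## Robot

A 7-joint arm with a two-finger parallel gripper is mounted at the origin on the work surface. World frame = base frame: x ahead of the robot, y to its left, z up, the work surface at z = 0. Lengths are in mm, angles in rad, forces in N, time in s.
With the tool pointing down it reaches from about 400 to 875 mm from the base axis. Payload 19.3 kg.
Tool frame: the origin (TCP) lies at the very end of the fingers, on their centre line; the grasp point (between the pads) lies 19 mm behind it (grip_point_offset is the z of the grasp point in the tool frame, in mm); z points along the fingers, y is the line along which they close (so a half turn about z gives the same grasp; the last joint's range is limited). The gripper opens to 85 mm and grips with 20 to 120 N. Pads are 22 mm wide; open, the fingers measure 114 mm over their backs; the gripper's body (76 mm by 85 mm) begins 54 mm behind the grasp point. The pads swing forward as they close: fully open they stand 13 mm farther back than shut.
Start: joints at [1.102, 0.521, -0.036, 1.599, 0.021, 1.021, -0.113], TCP at [242.668, -575.958, 231.291] pointing down, gripper open.
Joint ranges: [-2.91, 2.91], [-0.3, 2.13], [-1.5, 1.42], [0.17, 2.43], [-1.26, 4.41], [0.16, 1.93], [-2.52, 2.52]. Speed limits (rad/s): [1.89, 1.89, 2.39, 2.39, 3.01, 3.01, 3.01].

## Interface

Orientations are given as a 3x3 rotation matrix whose columns are the frame's x, y, z axes.
In Python, from workcell import movep, movel, goto_joints, open_gripper, clamp, wait, inverse_kinematics, read_state, camera, PlanningError, finish_job, grip_point_offset gives the robot as it stands. Calls block until the motion is done:
- movep(position, orientation): joint-space move of the TCP to a pose.
- movel(position, frame=None, max_speed=150, guard=None): straight line of the TCP; frame=None keeps the orientation; max_speed is the mean speed in mm/s. With guard (N) it stops when the force on the tool has changed by that much, and returns True; else False.
- goto_joints(angles): joint-space move.
- open_gripper() and clamp(): open the fingers fully, or close them until they stop; the grip force is fixed at half the most.
- wait(seconds).
- inverse_kinematics(position, orientation): joint angles nearest the present ones, or None.
- read_state(): the state.
- camera(name): name is "scene" or "top" or "wrist"; returns a dict with "image" (480x640x3 uint8, blue, green, red), "range_z" (480x640 float32, mm along the optical axis (not along the pixel's ray), 0 where there is no reading), "fx", "fy", "cx", "cy" (pixels), "dist_coeffs" ([k1, k2, p1, p2, k3] as OpenCV has them; the pictures are not rectified), "cam_to_world" (4x4, takes a point from camera to world coordinates). Camera axes: x right, y up, looking along -z (the intrinsics and any distortion apply to the point x, -y, -z); pixel columns grow to the right and rows downward; lengths in mm; the calibration is good to about 2 mm. A picture is of the moment at which its call begins.
A pose or a line that the arm cannot do raises PlanningError and nothing moves.
- finish_job(): hands the job in; it is judged then, once.
The state is a dict: "time": time; "qpos": joint angles; "qvel": joint speeds; "joint_efforts": joint torques, N m; "eef_pos": TCP position; "tool_rot": TCP orientation; "ft_force": force on the tool from outside, world axes, zero at the start; "torque": the same for the moment, N m; "finger_gap": finger opening in mm; "gripper_force": force on a finger pad.
Only numpy, scipy, OpenCV 4.12 (cv2) and the standard library are available. Lean on these libraries where they do the work, as an engineer would, in place of code of your own. Each camera call takes 0.05 s, during which the arm holds its last target. There are 200 camera calls.

## Task

The new nest box lies on its back on the bench with its hatch ajar. With a fingertip, first press the hatch fully shut, then push the arms of its two wooden turn-buttons round, one after the other, until each lies square across the side edge of the hatch and locks it. Do not swing a turn-button over the opening before the hatch is shut, do not lift the hatch further open, and leave the other things on the bench where they are; nothing needs to be picked up.

Things in the scene. Friction and masses are not known exactly. Their poses are not given: they have to be found in the camera images.
- nest_box: pale wooden nest box lying on its back, 250 mm (its x) by 270 mm (its y), flat top face 120 mm above its underside, fixed to the bench; its x axis runs from the hatch's free edge to the hatch's hinges. Origin: centre of its underside. In the middle of the top face is an opening 170 mm (x) by 160 mm (y), filled by the hatch when that is shut
- hatch (a joint): opening angle of the hatch, rad: 0 = fully shut, flush with the box's top face; larger = its free edge stands higher; starts at 0.25 to 0.6. Hinged along its +x edge (hinge line level with the top face, 85 mm from the box's centre in +x). The stiff hinge keeps it where it is left; about 2 to 4 N down near the free edge shuts it
- hatch_edge (a point): middle of the hatch's free edge, on its upper face, 168 mm from the hinge line. The hatch is a plywood board 167 mm long (x), 156 mm wide (y), 15 mm thick; a dowel pull 12 mm thick and 30 mm tall stands up on its centre line 18 mm from this edge
- left_button (a joint): angle of the left turn-button, rad, counter-clockwise from above. 0 and 6.283 = square across, arm pointing inward over the hatch (-y of the box); 3.142 = pointing straight outward. Starts between 1.6 and 4.68, turns either way (stops at -1.2 and 7.5), no detent; stays where left, 1 to 2 N at the side of the arm turns it. Its screw stands at +105 mm in the box's y, 25 mm outside the opening
- left_pivot (a point): on the left turn-button's screw axis, level with the button's upper side (23 mm above the box's top face)
- left_tip (a point): end of the left turn-button's arm, at half its thickness. The arm is a plain wooden bar 18 mm wide and 20 mm thick, from the screw to a rounded tip 80 mm from the screw axis, with a round end of 12 mm radius about the screw; its underside runs 3 mm above the box's top face, its upper side 23 mm above it
- right_button (a joint): angle of the right turn-button, rad, counter-clockwise from above. 0 and 6.283 = square across, arm pointing inward over the hatch (+y of the box); 3.142 = pointing straight outward. Starts between 1.6 and 4.68, turns either way (stops at -1.2 and 7.5), no detent; stays where left, 1 to 2 N at the side of the arm turns it. Its screw stands at -105 mm in the box's y, 25 mm outside the opening
- right_pivot (a point): on the right turn-button's screw axis, level with the button's upper side (23 mm above the box's top face)
- right_tip (a point): end of the right turn-button's arm, at half its thickness. The arm is a plain wooden bar 18 mm wide and 20 mm thick, from the screw to a rounded tip 80 mm from the screw axis, with a round end of 12 mm radius about the screw; its underside runs 3 mm above the box's top face, its upper side 23 mm above it
- paper_roll: roll of yellow abrasive paper standing on its end beside the box's left side (bystander), 64 mm across, 75 mm tall, loose; origin: centre of its underside
- screw_jar: clear screw jar standing beside the box's right side (bystander), 54 mm across, 70 mm tall, loose; origin: centre of its underside
- sanding_block: cork sanding block (bystander), 60 x 100 x 35 mm, loose on the bench; origin: centre of its underside
- mallet: wooden mallet lying on the bench (bystander), about 225 mm long, head 60 mm high, loose; origin under its middle

How it is judged (in metres and radians):
On the way, in this order (a step that is already met when the one before it is completed fails the run):
1. the hatch is pressed shut (value of joint hatch below 0.05 rad), for 0.2 s.
2. both turn-buttons lie across the hatch (value of joint hatch below 0.05 rad and (value of joint left_button between -0.25 and 0.25 rad or value of joint left_button between 6.0332 and 6.5332 rad) and (value of joint right_button between -0.25 and 0.25 rad or value of joint right_button between 6.0332 and 6.5332 rad)), for 0.2 s.
At the end, for the whole second after the job is handed in: the hatch is shut (within 0.05 rad) and both turn-buttons lie square across its side edges (within 0.25 rad, about 14 degrees) and at rest (all of step 2 and velocity of joint left_button between -0.05 and 0.05 rad/s and velocity of joint right_button between -0.05 and 0.05 rad/s); the robot touches nothing.
It fails at once if a turn-button is swung over the opening while the hatch is still open (value of joint hatch above 0.08 rad and ((value of joint left_button between -1 and 1 rad or value of joint left_button between 5.2832 and 7.2832 rad) or (value of joint right_button between -1 and 1 rad or value of joint right_button between 5.2832 and 7.2832 rad))).
It fails at once if the hatch is lifted further open (value of joint hatch above 0.68 rad).
It fails at once if a bystander is shifted by more than 25 mm, or lifted (distance of any of paper_roll, screw_jar, sanding_block, mallet from where it was at the start of the episode above 0.025 m).
It also fails if it takes over 64 s, if anything falls off the work surface, if the arm or the gripper's body presses on something with over 40 N, if the wrist force passes 120 N, or if a joint passes its speed limit or range.

## Working session

There is one attempt and no reset: what is moved stays moved. The work goes in short steps, each a Python script; the robot and the scene stay as the last script left them, time stands still between calls to the robot, and variables do not carry over. Pictures are saved under pics/ and viewed, at most 10 in all, crops included, and the job is handed in when it is done.

```bash
mkdir -p pics; ls
python3 - <<'E'
from workcell import *
import cv2, numpy as np, pickle
d={}
for n in("top","scene"):
    c=camera(n); d[n]=c; cv2.imwrite(f"pics/{n}0.png",c["image"]); print(n,c["fx"],c["cx"],c["cy"],c["dist_coeffs"],np.round(c["cam_to_world"],3).tolist(),(c["range_z"]>0).mean())
pickle.dump(d,open("d0.pkl","wb")); s=read_state(); print(s["time"],s["finger_gap"],s["tool_rot"],s["ft_force"])
E
```

```text
pics
top 558.9029457304601 324.79270881243474 234.02048589040004 [-0.06411142  0.          0.          0.          0.        ] [[-0.021, 0.992, -0.122, 346.292], [-1.0, -0.02, 0.008, 68.552], [0.006, 0.122, 0.993, 1352.897], [0.0, 0.0, 0.0, 1.0]] 0.9959895833333333
scene 523.9242131081388 322.53411595189436 246.96599882489298 [-0.01476536  0.          0.          0.          0.        ] [[0.502, -0.699, 0.509, 1146.161], [0.865, 0.403, -0.299, -346.426], [0.004, 0.59, 0.807, 1168.945], [0.0, 0.0, 0.0, 1.0]] 0.995830078125
0.1 85.60354198343262 [[ 9.21530189e-01  3.88306429e-01 -4.76696643e-04]
 [ 3.88306712e-01 -9.21529744e-01  9.09785474e-04]
 [-8.60145865e-05 -1.02349929e-03 -9.99999473e-01]] [ 0.0569537   0.06394852 -0.10977261]
```

View pics/top0.png

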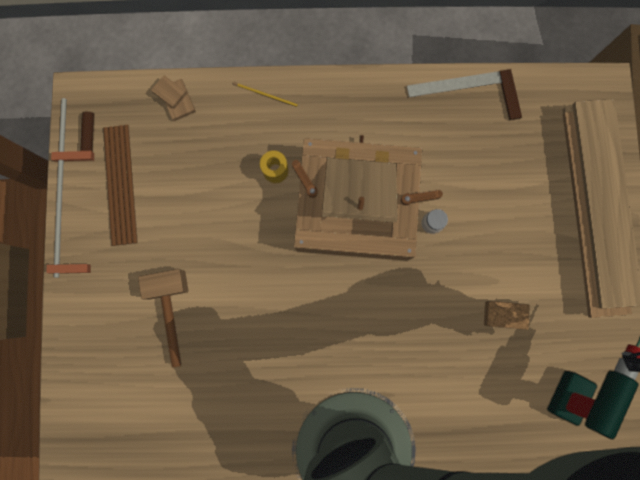

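View pics/scene0.png

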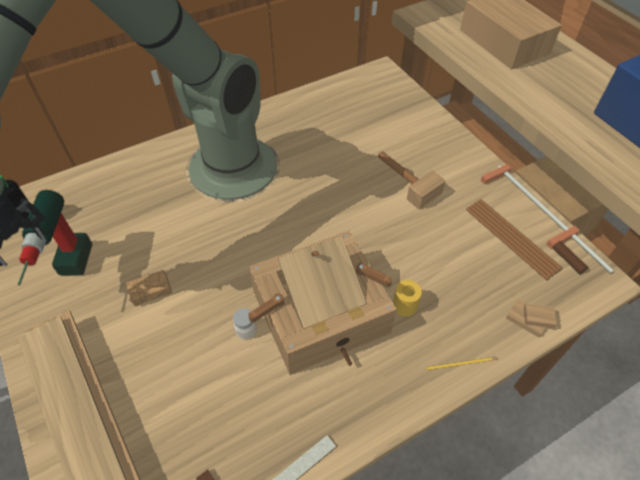

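The top view shows the box centred near (360,198) with its hinges on the far side (+x). The left pivot is near (312,190) with its tip at (297,164), so about 2.1 rad. The right pivot is near (407,199) with its tip at (441,194), so about 3.3 rad. The paper roll is at (273,165) and the jar at (435,220); both are lower than the box top. The scene view shows the same layout, with the hatch ajar.

```bash
cat > h.py <<'E'
import numpy as np, cv2
def cloud(c):
    K=np.array([[c["fx"],0,c["cx"]],[0,c["fy"],c["cy"]],[0,0,1.]])
    v,u=np.mgrid[:480,:640]
    p=cv2.undistortPoints(np.stack([u,v],-1).reshape(-1,1,2).astype(np.float64),K,np.array(c["dist_coeffs"])).reshape(480,640,2)
    z=c["range_z"].astype(float); T=np.array(c["cam_to_world"])
    P=np.stack([p[...,0]*z,-p[...,1]*z,-z],-1)
    return P@T[:3,:3].T+T[:3,3]
E
python3 - <<'E'
import pickle,cv2,numpy as np
from h import cloud
d=pickle.load(open("d0.pkl","rb"))
for n in("top","scene"):
    c=d[n];W=cloud(c);hsv=cv2.cvtColor(c["image"],cv2.COLOR_BGR2HSV)
    roi=(np.abs(W[...,0]-W[198,360,0])<230)&(np.abs(W[...,1]-W[198,360,1])<230) if n=="top" else (np.hypot(W[...,0]-B[0],W[...,1]-B[1])<260)
    m=roi&(W[...,2]>108)&(W[...,2]<132)
    r=cv2.minAreaRect(W[m][:,:2].astype(np.float32)); 
    if n=="top":B=r[0]
    zt=np.median(W[m][:,2]); print(n,"box",r,"ztop",zt)
    brown=roi&(W[...,2]>zt+14)&(W[...,2]<zt+32)
    k,l,s,_=cv2.connectedComponentsWithStats(brown.astype(np.uint8))
    for i in range(1,k):
        if s[i,4]<40: continue
        q=W[l==i]; print(" comp",s[i].tolist(),np.round(np.median(hsv[l==i],0)),cv2.minAreaRect(q[:,:2].astype(np.float32)),q[:,2].mean().round(1))
    hi=roi&(W[...,2]>zt+4)&(W[...,2]<zt+140)
    cv2.imwrite("x.png",hi*255)
    g=(hsv[...,2]>0)
    for (u,v) in ([(312,190),(407,199),(297,164),(441,194),(360,203),(360,160),(342,154),(382,156)] if n=="top" else [(320,254),(281,299),(317,327),(348,313)]): print(" px",u,v,np.round(W[v,u],1),hsv[v,u])
c=d["top"]["image"]; cv2.imwrite("pics/crop.png",cv2.resize(c[120:270,240:470],None,fx=3.4,fy=3.4,interpolation=cv2.INTER_CUBIC))
E
```

```text
top box ((579.1363525390625, -32.19927978515625), (328.9829406738281, 251.86343383789062), 84.06881713867188) ztop 120.7526566498326
 comp [292, 160, 26, 38, 348] [ 13. 142.  98.] ((620.8975219726562, 101.1037368774414), (92.36135864257812, 23.636245727539062), 27.18396759033203) 143.5
 comp [326, 164, 71, 19, 702] [ 17.  99. 116.] ((629.8435668945312, -24.142578125), (155.8919219970703, 36.56196594238281), 84.7650375366211) 143.9
 comp [401, 190, 42, 15, 362] [ 13. 143.  98.] ((573.4581909179688, -156.9840545654297), (23.4887638092041, 92.08393096923828), 7.309548377990723) 143.5
 px 312 190 [591.6  84.6 149.8] [ 15   5 109]
 px 407 199 [ 567.3 -122.8  151.8] [ 15   5 112]
 px 297 164 [652.3 116.9 143.4] [ 14 144 110]
 px 441 194 [ 578.  -199.2  147. ] [ 13 143 100]
 px 360 203 [547.8 -14.5 222.2] [ 12 152  74]
 px 360 160 [664.6 -24.8 120.5] [ 17 103 104]
 px 342 154 [678.5  15.7 123.4] [ 18 149 120]
 px 382 156 [673.1 -75.  120.4] [ 19 147 123]
scene box ((579.4495239257812, -36.92176818847656), (331.7634582519531, 254.5509033203125), 84.0587158203125) ztop 120.64337662093669
 comp [356, 262, 36, 23, 325] [ 14. 126. 131.] ((623.2166137695312, 99.51583862304688), (91.62030029296875, 25.72121810913086), 26.827363967895508) 142.3
 comp [293, 280, 70, 38, 982] [ 18.  89. 173.] ((629.6602783203125, -25.491012573242188), (158.0819549560547, 43.30517578125), 80.47502899169922) 143.8
 comp [248, 293, 36, 28, 365] [ 14. 124. 134.] ((577.3843994140625, -158.0584259033203), (24.758834838867188, 93.09956359863281), 10.626688003540039) 142.6
 px 320 254 [548.   -1.2 197.5] [ 19  90 142]
 px 281 299 [ 578.7 -120.7  143.4] [ 14 122 128]
 px 317 327 [669.8 -79.2 119.4] [ 19 132 160]
 px 348 313 [ 6.739e+02 -3.000e-01  1.186e+02] [ 17 108 163][ WARN:0@0.066] global loadsave.cpp:1063 imwrite_ Unsupported depth image for selected encoder is fallbacked to CV_8U.
```

View pics/crop.png

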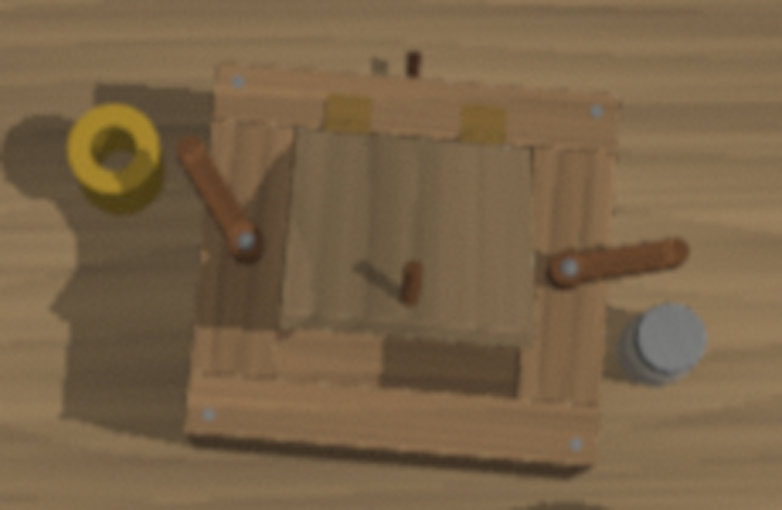

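The crop shows the screw heads at crop (245,240) and (569,267). This agrees with the arm rectangles, which put the left pivot at about (591,85) and the right at about (570,-124). That gives a box centre of about (580.6,-19.4), yaw of about -5.8°, and starting angles of 2.14 and 3.37 rad. Next I shut the hatch, pressing beside the dowel.

```bash
cat >> h.py <<'E'
from workcell import *
C=np.array([580.6,-19.4]); YAW=np.radians(-5.8); ZT=120.5
BX=np.array([np.cos(YAW),np.sin(YAW)]); BY=np.array([-BX[1],BX[0]])
R=np.column_stack([[*BX,0],[*-BY,0],[0,0,-1.]])
def bw(x,y,z): return [*(C+x*BX+y*BY),z]
E
python3 - <<'E'
from h import *
clamp()
movep(bw(-50,-35,265),R)
print(movel(bw(-50,-35,200),max_speed=120,guard=15))
hit=movel(bw(-50,-35,118),max_speed=50,guard=25)
s=read_state();print(hit,s["eef_pos"],s["ft_force"],s["time"],s["finger_gap"])
wait(0.4); print(read_state()["eef_pos"],read_state()["ft_force"])
movel(bw(-50,-35,230),max_speed=150)
c=camera("wrist");cv2.imwrite("pics/w1.png",c["image"])
W=cloud(c); print(read_state()["time"])
c=camera("scene");cv2.imwrite("pics/s1.png",c["image"][200:420,180:460].repeat(2,0).repeat(2,1))
W=cloud(c); m=lambda x,y:0
Q=(W[...,:2]-C)@np.stack([BX,BY],1)
for x in(-70,-40,0,40):
    k=np.hypot(Q[...,0]-x,Q[...,1]-30)<8; print(x,k.sum(),np.median(W[k][:,2]))
E
```

```text
False
True [527.24278077 -49.16660964 119.83834119] [-4.42490968  0.29325398 16.48277218] 5.2333 -0.21864948050528532
[527.25954632 -49.17718972 119.81590951] [-5.0944858   0.08638908 16.18636416]
6.575
-70 25 120.51471120329074
-40 37 120.4650277224323
0 59 545.9742902011889
40 31 119.68709340977898
```

View pics/s1.png

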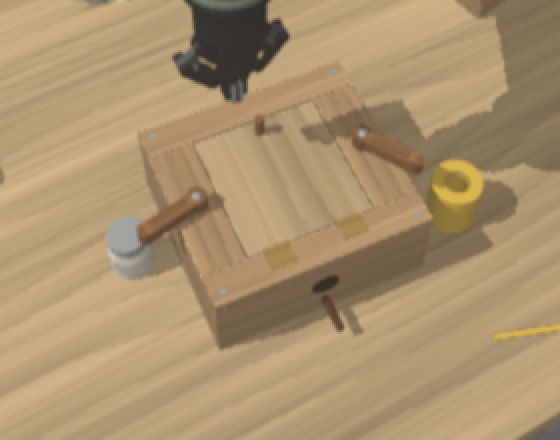

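The hatch is shut: z is 120.5 at x=-70 and x=-40, and its outline is flush in the picture. The arms are still at their starting angles, left pivot at (362,133) and right at (196,197). Now I push the left arm clockwise over the hinge side.

```bash
cat >> h.py <<'E'
def push(piv,a0,a1,r=55,z=ZT+9):
    """turn arm from world angle a0 to a1 (deg), finger trailing behind it"""
    sg=np.sign(a1-a0)
    def at(a,gap,z):
        a=np.radians(a);u=np.array([np.cos(a),np.sin(a)]);n=-sg*np.array([-u[1],u[0]])
        return [*(piv+r*u+(9+abs(n@BX)*11+abs(n@BY)*14+gap)*n),z]
    movel([*read_state()["eef_pos"][:2],200])
    movep(at(a0,16,200),R); movel(at(a0,16,z),guard=15)
    for a in np.linspace(a0,a1,int(abs(a1-a0)//20)+2):
        if movel(at(a,0,z),max_speed=70,guard=25): print("guard",a,read_state()["ft_force"]);break
    print(read_state()["ft_force"],read_state()["eef_pos"])
    movel(at(a1,16,z)); movel(at(a1,16,200)); print(read_state()["time"])
def arms():
    for n in("scene","top"):
        c=camera(n);W=cloud(c);hsv=cv2.cvtColor(c["image"],cv2.COLOR_BGR2HSV)
        Q=(W[...,:2]-C)@np.stack([BX,BY],1)
        for nm,s in(("L",1),("R",-1)):
            m=(np.hypot(Q[...,0],Q[...,1]-s*105)<95)&(Q[...,1]*s>15)&(W[...,2]>ZT+14)&(W[...,2]<ZT+32)&(hsv[...,1]>100)&(hsv[...,0]<17)
            k,l,st,ce=cv2.connectedComponentsWithStats(m.astype(np.uint8))
            if k<2: continue
            q=W[l==1+np.argmax(st[1:,4])][:,:2]; d=q.mean(0)-(C+s*105*BY)
            v=cv2.fitLine(q.astype(np.float32),cv2.DIST_L2,0,.01,.01).ravel()[:2]; v=v*np.sign(v@d)
            print(n,nm,len(q),"theta",round(np.degrees(np.arctan2(v[1],v[0])-YAW)+s*90,1))
        cv2.imwrite(f"pics/{n}_{read_state()['time']:.1f}.png",c["image"])
E
python3 - <<'E'
from h import *
push(C+105*BY,27,-94.5)
arms()
E
ls pics
```

```text
[ 0.09210964  0.44199653 -0.63767872] [607.27323501  28.67716963 129.67000781]
12.6667
scene L 113 theta -4.5
scene R 312 theta -165.8
top L 225 theta -2.8
top R 154 theta -166.9
crop.png
s1.png
scene0.png
scene_12.7.png
top0.png
top_12.8.png
w1.png
```

The left arm now reads within about 4° of square. Next, the right one.

Run:
```python
from h import *
push(C-105*BY,-82.5,83.5)
movel(bw(-180,-150,300),max_speed=200)
arms()
c=camera("top");cv2.imwrite("pics/f.png",cv2.resize(c["image"][120:270,240:470],None,fx=3.4,fy=3.4))
```

```text
[0.09966809 0.5172562  0.09279636] [596.32015329 -71.46312007 129.6685082 ]
19.675
scene L 286 theta -0.9
scene R 304 theta 1.5
top L 338 theta -1.5
top R 341 theta 1.9
```

View pics/f.png

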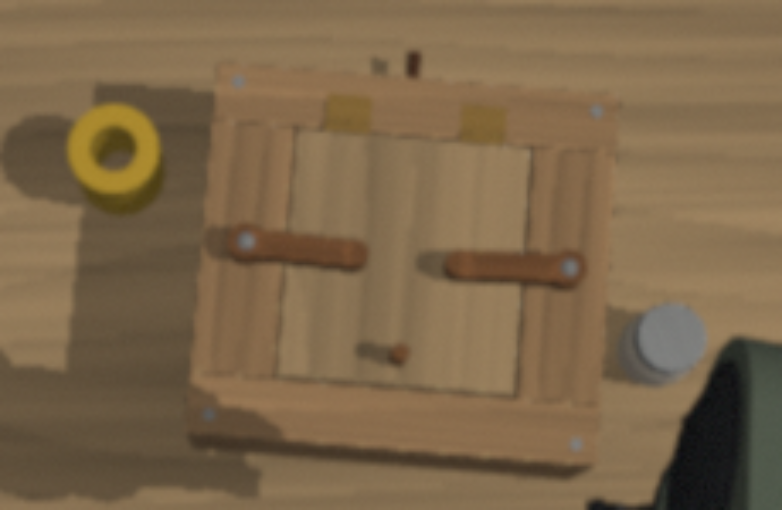

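The hatch is shut, and both arms lie square across it: left from (245,241) to (360,254), right from (569,267) to (452,265). The roll and jar haven't moved, and the robot is clear of everything.

```bash
python3 -c "
from workcell import *
wait(0.5); print(finish_job())"
```

```text
the job is handed in; nothing more can be done
None
```

The hatch is pressed shut, both turn-buttons lie across it within about 2° of square by camera, the roll and jar have not visibly moved, and I handed the job in at about 21 s of the 64 s allowed.

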